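# Stand the fallen bottle up in the card tray and take off its cap of unknown thread hand

## Task

A square bottle has fallen over in the wooden card tray: stand it upright on its foot again in that row, cap still on, without knocking over its neighbours or pushing them aside, and leave the spare bottle lying in the carton. Then take off the cap of the bottle you stood up; it may have a right-hand or a left-hand thread, so feel which way it loosens. Finish while holding the cap, level and still, a hand's breadth straight above the open bottle, which stays standing in the row.

Things in the scene. Friction and masses are not known exactly. Their poses are not given: they have to be found in the camera images.
- tray: Fixed low wooden card tray holding one row along its y. Origin: centre of its underside. Inside 67 mm wide (x), 430 mm long (y); floor 6 mm thick; side walls 9 mm thick, top at z = 24 mm; end walls to 36 mm. Slide carton and tin share its -y end (to y = -85 mm), the jar its +y end (from y = 140); between them only the fallen bottle. Its side walls let a standing bottle's square foot turn only 7 degrees either way.
- carton: Fixed open cardboard carton 78 x 160 mm, walls to 42 mm, about 150 mm from the tray on its +x side, axes parallel to the tray's. Origin: centre of its underside. The spare bottle lies in it. Leave alone.
- bottle_1_mid (a point): Centre of one of two like bottles, 60 mm above its underside; z points foot to cap. Square body 60 x 60 x 88 mm high, sides along x and y; shoulder to 98 mm, round neck 36 mm across, rim at 118 mm, 121 mm with cap; 0.2 to 0.3 kg. Which one lies in the tray (foot towards tray -y) and which is the spare in the carton varies.
- cap_1_mid (a point): Centre of bottle_1's ribbed cap, 54 mm across, 22 mm high; z out through its top; when on, 50 mm from the bottle's centre. Short lug thread: the loosening way it turns easily (under 0.2 N m), lifts straight off once turned 50 to 90 degrees, hard stop at 95; the other way a hard stop at once (over 0.4 N m). One cap is right-hand, the other left-hand; they look alike.
- bottle_2_mid (a point): Centre of one of two like bottles, 60 mm above its underside; z points foot to cap. Square body 60 x 60 x 88 mm high, sides along x and y; shoulder to 98 mm, round neck 36 mm across, rim at 118 mm, 121 mm with cap; 0.2 to 0.3 kg. Which one lies in the tray (foot towards tray -y) and which is the spare in the carton varies.
- cap_2_mid (a point): Centre of bottle_2's ribbed cap, 54 mm across, 22 mm high; z out through its top; when on, 50 mm from the bottle's centre. Short lug thread: the loosening way it turns easily (under 0.2 N m), lifts straight off once turned 50 to 90 degrees, hard stop at 95; the other way a hard stop at once (over 0.4 N m). One cap is right-hand, the other left-hand; they look alike.
- slide_carton: cardboard carton of slides 56 x 56 x 52 mm high, in the row; loose, leave alone. Origin: centre of its underside.
- film_tin: round steel tin 57 mm across, 60 mm high, in the row; loose, leave alone. Origin: centre of its underside.
- paste_jar: round jar 56 mm across, 62 mm high, in the row; loose, leave alone. Origin: centre of its underside.
- rubber_stamp: wooden hand stamp 36 x 62 x 85 mm high, beyond the tray; loose, leave alone. Origin: centre of its underside.
- loupe: round loupe 52 mm across, 47 mm high, beyond the tray; loose, leave alone. Origin: centre of its underside.
- tape_dispenser: tape dispenser 58 x 150 x 90 mm high, on the table; loose, leave alone. Origin: centre of its underside.
- pencil_cup: steel cup 72 mm across, 95 mm high, on the table; loose, leave alone. Origin: centre of its underside.
Not all that is in view belongs to the job. Leave any pink look-alike of the part that bears bottle_1_mid alone. Leave any green look-alike of the part that bears cap_1_mid alone.

How it is judged:
On the way:
1. the fallen bottle stands upright in the tray with its cap still on (((x of bottle_1_mid in the frame of tray between -0.012 and 0.012 m and y of bottle_1_mid in the frame of tray between -0.21 and 0.21 m and z of bottle_1_mid in the frame of tray between 0.06 and 0.072 m and angle between bottle_1_mid's own z axis and vertical below 0.1 rad and distance between cap_1_mid and bottle_1_mid below 0.056 m and contact force between bottle_1 and tray above 0.3 N) or (x of bottle_2_mid in the frame of tray between -0.012 and 0.012 m and y of bottle_2_mid in the frame of tray between -0.21 and 0.21 m and z of bottle_2_mid in the frame of tray between 0.06 and 0.072 m and angle between bottle_2_mid's own z axis and vertical below 0.1 rad and distance between cap_2_mid and bottle_2_mid below 0.056 m and contact force between bottle_2 and tray above 0.3 N))), for 0.3 s.
At the end, for the whole second after the job is handed in: The fallen bottle stands free on the tray floor, within 0.1 rad of upright; its cap is in the fingers alone, still, level within 20 deg, 30 to 200 mm above its seat and within 45 mm sideways of the bottle; the spare lies capped in the carton; all else within 25 mm of its start, not tipped (((x of bottle_1_mid in the frame of tray between -0.012 and 0.012 m and y of bottle_1_mid in the frame of tray between -0.21 and 0.21 m and z of bottle_1_mid in the frame of tray between 0.06 and 0.072 m and angle between bottle_1_mid's own z axis and vertical below 0.1 rad and z of cap_1_mid in the frame of bottle_1_mid between 0.08 and 0.25 m and horizontal distance between cap_1_mid and bottle_1_mid below 0.045 m and angle between cap_1_mid's own z axis and vertical below 0.35 rad and contact force between cap_1 and the fingers above 0.5 N and contact force between cap_1 and bottle_1 below 0.02 N and contact force between bottle_1 and the fingers below 0.02 N and linear speed of each of cap_1, bottle_1 below 0.03 m/s and x of bottle_2_mid in the frame of carton between -0.02 and 0.02 m and y of bottle_2_mid in the frame of carton between -0.05 and 0.05 m and angle between bottle_2_mid's own z axis and vertical above 1.4 rad and z of cap_2_mid in the frame of bottle_2_mid below 0.056 m) or (x of bottle_2_mid in the frame of tray between -0.012 and 0.012 m and y of bottle_2_mid in the frame of tray between -0.21 and 0.21 m and z of bottle_2_mid in the frame of tray between 0.06 and 0.072 m and angle between bottle_2_mid's own z axis and vertical below 0.1 rad and z of cap_2_mid in the frame of bottle_2_mid between 0.08 and 0.25 m and horizontal distance between cap_2_mid and bottle_2_mid below 0.045 m and angle between cap_2_mid's own z axis and vertical below 0.35 rad and contact force between cap_2 and the fingers above 0.5 N and contact force between cap_2 and bottle_2 below 0.02 N and contact force between bottle_2 and the fingers below 0.02 N and linear speed of each of cap_2, bottle_2 below 0.03 m/s and x of bottle_1_mid in the frame of carton between -0.02 and 0.02 m and y of bottle_1_mid in the frame of carton between -0.05 and 0.05 m and angle between bottle_1_mid's own z axis and vertical above 1.4 rad and z of cap_1_mid in the frame of bottle_1_mid below 0.056 m))); the arm keeps its last pose, push and grip.
It fails at once if a neighbour in the row or a bystander is pushed more than 25 mm away or tipped (distance of any of slide_carton, film_tin, paste_jar, rubber_stamp, loupe, tape_dispenser, pencil_cup from where it was at the start of the episode above 0.025 m or angle between any of slide_carton, film_tin, paste_jar, rubber_stamp, loupe, tape_dispenser, pencil_cup's own z axis and vertical above 0.3 rad).
It also fails if it takes over 51 s, if anything falls off the work surface, if the arm or the gripper's body presses on something with over 40 N, if the wrist force passes 120 N, or if a joint passes its speed limit or range.

## Robot

A 6-joint arm with a two-finger parallel gripper is mounted at the origin on the work surface. World frame = base frame: x ahead of the robot, y to its left, z up, the work surface at z = 0. Lengths are in m, angles in rad, forces in N, time in s.
With the tool pointing down it reaches from about 0.4 to 0.825 m from the base axis. Payload 7 kg.
Tool frame: the origin (TCP) lies on the centre line of the jaws, within the pads' length; the fingertips stand tip_reach ahead of it and the grasp point (between the pads) is the TCP (tip_reach is the distance from the TCP to the fingertips, in m); z points along the fingers, y is the line along which they close (so a half turn about z gives the same grasp; the last joint's range is limited). The gripper opens to 88 mm and grips with 3 to 60 N. Pads are 19 mm wide; open, the fingers measure 130 mm over their backs; the gripper's body (78 mm by 193 mm) begins 47 mm behind the grasp point.
Start: joints at [-0.922, 0.359, 0.012, 0, -1.224, -0.288], TCP at [0.238, -0.632, 0.246] pointing down, gripper open.
Joint ranges: [-3.07, 3.07], [-1.43, 2.12], [-1.02, 1.25], [-3.03, 1.67], [-3.05, -0], [-3.03, 3.03]. Speed limits (rad/s): [2.39, 2.39, 3.01, 3.14, 3.14, 3.14].

## Interface

Orientations are given as [roll, pitch, yaw] about the fixed x, y, z axes, in that order (R = Rz(yaw) Ry(pitch) Rx(roll)).
In Python, from station import get_state, grab_frame, calibration, job_done, find_in, mark_of, tip_reach gives the robot as it stands.
- The arm moves only by the shell command python3 -m handwheel 'ROWS' [OPENING] [FORCE]. ROWS is JSON, a list of rows, each an object with "delta_pos": the shift along the world's x, y, z in units of 30 mm (1.0 is 30 mm), a list of three; "dr": the turn, a rotation vector about the world's x, y, z in degrees, a list of three. In form: [{"delta_pos": [tx, ty, tz], "dr": [rx, ry, rz]}, ...]. A call has 1 to 10 rows; each row shifts and turns the commanded pose from where the row before left it; what a row does not reach is not made up. A row lasts 1/10 s, in which the tool goes at most 50 mm and 8.59 degrees, less where a joint would pass 70% of its speed; a pose out of reach is approached as far as the arm can. A call is refused whole if a number of a shift passes 1 or a number of a turn 8.59, either way. A call with a gripper value outside its range is refused whole. OPENING is the closure, from -1 (fully open) to 1 (shut), set as the call begins (- or left out, the last holds). The fingers move at their own pace and stop on an object; FORCE is the grip in N (left out, the last holds). Time passes only in rows, so rows that do not move let the fingers close. It gives the time, the measured TCP pose, the force, the opening and the grip force at its end, in the units of the state.
- get_state(): the state, without advancing time (a new reading comes with each control period).
- grab_frame(name): name is "scene" or "top" or "wrist"; returns the picture (480x640x3 uint8, red, green, blue); there is no depth.
- calibration(name): a dict with "fx", "fy", "cx", "cy" (pixels), "extrinsics" (4x4, takes a point from world to camera coordinates). Camera axes: x right, y down, z forward; pixel columns grow to the right and rows downward; lengths in m; the calibration is good to about 2 mm. A picture is of the moment at which its call begins: read the wrist's pose just before it. calibration takes no time and is no camera call; for the wrist camera it gives the pose at the moment of the call.
- job_done(): hands the job in; it is judged then, once.
Trained networks look in the newest picture that a camera, given by its name, has taken for a name from the list of things; names that differ only in an ending like _2 or _b are one class to them, and where a whole thing is asked for, a point or a joint stands for the part that bears it (a point fixed in the world has none). Each returns a list of dicts, best first, with "conf" (0 to 1); they miss things now and then, are a little off and sometimes report something else, mostly with a low value. They report only what shows in the picture. A call takes as long as a camera call. They do not tell look-alikes from the thing itself.
- find_in(camera, query): "location" ([column, row] in pixels, amid what is visible of it).
- mark_of(camera, query): "location" ([column, row] in pixels: a listed point, or the origin of a listed thing).
The state is a dict: "t": time; "q": joint angles; "qd": joint speeds; "joint_efforts": joint torques, N m; "eef_pos": TCP position; "ee_rot": TCP orientation; "force": force on the tool from outside, world axes, zero at the start; "moment": the same for the moment, N m; "width": finger opening in m; "gripper_force": force on a finger pad.
Only numpy, scipy, OpenCV 4.12 (cv2) and the standard library are available. Lean on these libraries where they do the work, as an engineer would, in place of code of your own. Each camera call takes 0.05 s, during which the arm holds its last target. There are 200 camera calls.

## Working session

There is one attempt and no reset: what is moved stays moved. The work goes in short steps, Python scripts to look and compute and a shell command to move; the robot and the scene stay as the last step left them, time stands still between calls to the robot, and variables do not carry over. Pictures are saved under pics/ and viewed, at most 10 in all, crops included, and the job is handed in when it is done.

```bash
mkdir -p pics; cat > h.py <<'E'
from station import *
import numpy as np, cv2
def save(n,f):
    im=grab_frame(n); cv2.imwrite(f,cv2.cvtColor(im,cv2.COLOR_RGB2BGR)); return im
def ray(cal,px,z):
    E=np.array(cal["extrinsics"]);R=E[:3,:3];c=-R.T@E[:3,3]
    d=R.T@np.array([(px[0]-cal["cx"])/cal["fx"],(px[1]-cal["cy"])/cal["fy"],1.])
    return c+d*(z-c[2])/d[2]
def tri(obs):
    A=[];b=[]
    for cal,px in obs:
        E=np.array(cal["extrinsics"]);R=E[:3,:3];c=-R.T@E[:3,3]
        d=R.T@np.array([(px[0]-cal["cx"])/cal["fx"],(px[1]-cal["cy"])/cal["fy"],1.]);d/=np.linalg.norm(d)
        P=np.eye(3)-np.outer(d,d);A.append(P);b.append(P@c)
    return np.linalg.lstsq(np.vstack(A),np.hstack(b),rcond=None)[0]
E
python3 - <<'E'
from h import *
a=save("scene","pics/s1.png");b=save("top","pics/t1.png")
print(get_state(),tip_reach if not callable(tip_reach) else tip_reach())
for n in("scene","top"):
    c=calibration(n);E=np.array(c["extrinsics"]);print(n,(-E[:3,:3].T@E[:3,3]).round(3),c["fx"])
    for q in("tray","carton","bottle_1_mid","cap_1_mid","slide_carton","film_tin","paste_jar"):
        z={"bottle_1_mid":.036,"cap_1_mid":.036}.get(q,0.006 if q not in("tray","carton") else 0)
        for r in mark_of(n,q)[:4]:
            print(q,np.round(r["location"],1),round(r["conf"],2),ray(c,r["location"],z).round(3))
E
```

```text
{'t': 0.1, 'q': array([-9.21929379e-01,  3.59337791e-01,  1.11431939e-02, -2.96193383e-04,
       -1.22410618e+00, -2.88104549e-01]), 'qd': array([-0.00056389,  0.00061881,  0.00452798,  0.00234399, -0.00012469,
       -0.00131492]), 'joint_efforts': array([-1.47921295e-03, -5.84165668e+01,  2.93751812e+01,  7.01554075e+00,
        1.01598114e-02, -3.16669775e-05]), 'eef_pos': array([ 0.23809534, -0.63117168,  0.24470084]), 'ee_rot': array([ 3.14007109e+00, -1.60526937e-04, -2.78093099e+00]), 'force': array([-0.3598537 , -0.55431134, -0.36931844]), 'moment': array([ 0.05840878,  0.06705949, -0.03480311]), 'gripper_force': 0.0, 'width': 0.08778292365897067} 0.019
scene [1.047 0.725 0.839] 509.76462504278544
tray [328.2 248.9] 0.59 [0.553 0.013 0.   ]
carton [275.9 267.9] 0.78 [ 0.686 -0.005  0.   ]
bottle_1_mid [339.4 248.2] 0.7 [0.552 0.057 0.036]
bottle_1_mid [377.5 214.1] 0.64 [0.406 0.013 0.036]
bottle_1_mid [273.5 268.3] 0.36 [0.706 0.025 0.036]
cap_1_mid [351.4 268.1] 0.97 [0.567 0.122 0.036]
cap_1_mid [417.9 243.7] 0.6 [0.397 0.148 0.036]
cap_1_mid [275.1 268. ] 0.48 [0.703 0.026 0.036]
slide_carton [301.5 219.4] 0.97 [ 0.55  -0.107  0.006]
film_tin [291.5 207.3] 0.74 [ 0.545 -0.162  0.006]
paste_jar [378.6 293.5] 0.83 [0.547 0.193 0.006]
paste_jar [472.4 387. ] 0.43 [0.549 0.464 0.006]
top [0.433 0.007 1.366] 508.7527637031154
tray [319.8 241.3] 0.78 [0.546 0.017 0.   ]
carton [325.2 191.3] 0.89 [0.682 0.002 0.   ]
bottle_1_mid [304.4 237.1] 0.91 [0.554 0.057 0.036]
bottle_1_mid [323.4 296. ] 0.81 [0.4   0.007 0.036]
cap_1_mid [282.7 241.1] 0.68 [0.544 0.114 0.036]
cap_1_mid [271.3 296.4] 0.65 [0.4   0.143 0.036]
slide_carton [361.2 242.6] 0.79 [ 0.541 -0.094  0.006]
film_tin [388.9 237. ] 0.68 [ 0.556 -0.169  0.006]
film_tin [329.7 190.3] 0.56 [ 0.684 -0.011  0.006]
paste_jar [257.2 237.8] 0.64 [0.556 0.185 0.006]
```

View pics/s1.png

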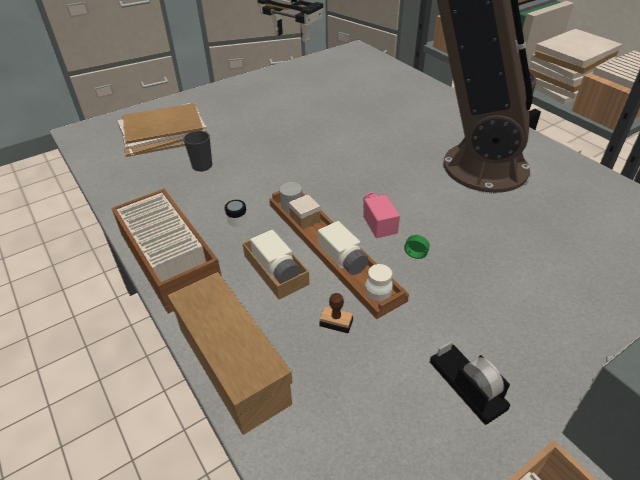

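View pics/t1.png

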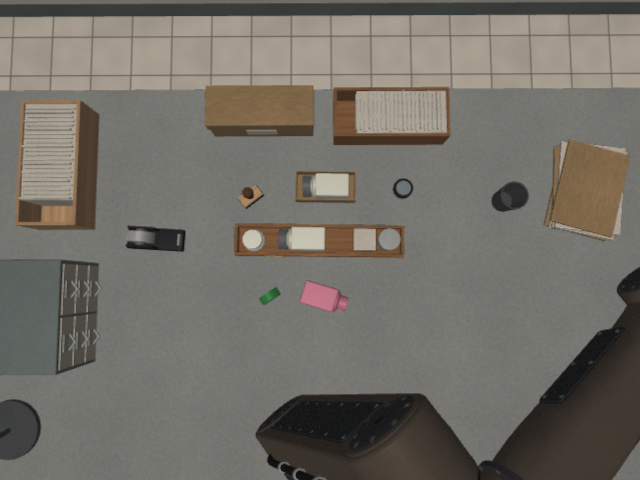

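The fallen bottle is in the tray: scene (339,245), top (305,238), cap at (285,239) in top. The spare is in the carton, at top (330,185). A pink bottle at top (320,296) and a green cap at (270,296) lie on the bare table, so they are look-alikes. Only the white bottle in the wooden tray fits, and I'll check it in an enlarged crop.

```bash
python3 - <<'E'
from h import *
b=grab_frame("top")[165:300,232:412]
cv2.imwrite("pics/c1.png",cv2.cvtColor(cv2.resize(b,(800,600),interpolation=cv2.INTER_CUBIC),cv2.COLOR_RGB2BGR))
c=calibration("top");E=np.array(c["extrinsics"]);print(E.round(3).tolist(),c["cx"],c["cy"])
E
```

```text
[[-0.004, -1.0, 0.001, 0.007], [-0.996, 0.004, -0.093, 0.558], [0.093, -0.001, -0.996, 1.32], [0.0, 0.0, 0.0, 1.0]] 324.10845858002335 235.75008569632905
```

View pics/c1.png

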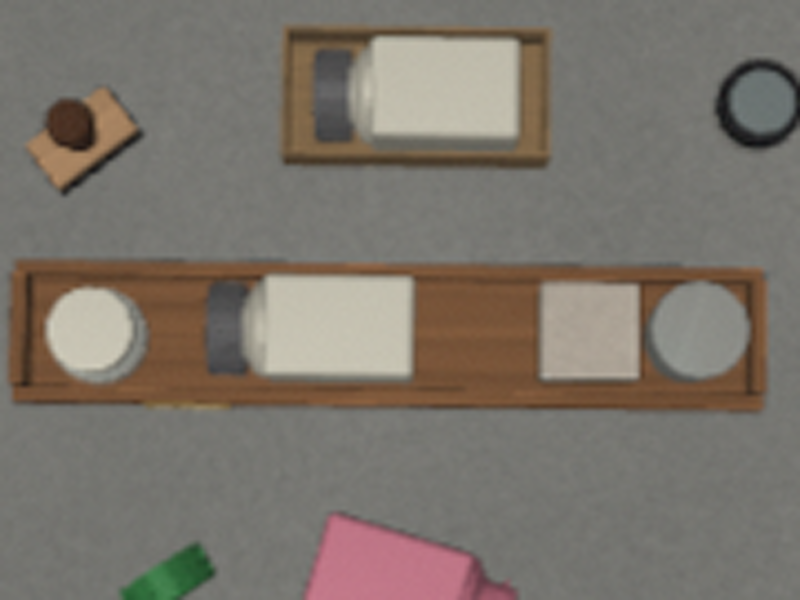

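The crop shows the capped white bottle in the tray, with its body at crop columns 265–413 and rows 276–380 and its cap at 207–247. The white spare is in the carton above it. The pink bottle and green cap are outside both, so I leave them alone.

```bash
python3 - <<'E'
from h import *
c=calibration("top")
def p(u,v,z): return ray(c,(232+u/4.444-.4,165+v/4.444-.4),z).round(4)
for n,u,v,z in [("bTL",265,277,.066),("bTR",413,277,.066),("bBL",265,379,.066),("bBR",413,379,.066),("capL",207,328,.05),("trayTL",12,262,.036),("trayBL",12,402,.036),("trayTR",765,270,.036),("trayBR",765,409,.036),("slideL",540,330,.058),("jarR",133,330,.068),("stamp",70,125,.085),("loupe",760,103,.047)]: print(n,p(u,v,z))
E
```

```text
bTL [0.5778 0.0895 0.066 ]
bTR [0.5775 0.0039 0.066 ]
bBL [0.5187 0.0894 0.066 ]
bBR [0.5184 0.0041 0.066 ]
capL [0.5498 0.1244 0.05  ]
trayTL [0.5907 0.2412 0.036 ]
trayBL [0.5077 0.2402 0.036 ]
trayTR [ 0.5842 -0.2047  0.036 ]
trayBR [ 0.5018 -0.2032  0.036 ]
slideL [ 0.5471 -0.0698  0.058 ]
jarR [0.5472 0.1654 0.068 ]
stamp [0.6639 0.2003 0.085 ]
loupe [ 0.6823 -0.2018  0.047 ]
```

```bash
python3 -m handwheel '[{"delta_pos":[0.6,1,0],"dr":[0,0,-3]},{"delta_pos":[0.6,1,0],"dr":[0,0,-8]},{"delta_pos":[0.6,1,0],"dr":[0,0,-8]},{"delta_pos":[0.6,1,0],"dr":[0,0,-8]},{"delta_pos":[0.6,1,0],"dr":[0,0,-8]},{"delta_pos":[0.6,1,0],"dr":[0,0,-8]},{"delta_pos":[0.6,1,0],"dr":[0,0,-8]},{"delta_pos":[0.6,1,0],"dr":[0,0,-8]},{"delta_pos":[0.6,1,0],"dr":[0,0,-8]},{"delta_pos":[0.6,1,0],"dr":[0,0,-3]}]' -1 50; python3 -c "
from station import *
s=get_state();print(s['q'],s['ee_rot'])"
```

```text
t: 1.85
eef_pos: [0.4189, -0.3302, 0.2459]
ee_rot: [3.141, 0.001, 2.276]
force: [1.0, -0.9, 0.3]
width: 0.0874
gripper_force: 0.0
[-2.99799115e-01  1.24928280e-01 -2.99248408e-01  2.81548180e-05
 -1.14593000e+00 -2.13708173e+00] [3.14124431e+00 5.95754408e-04 2.27551963e+00]
```

```bash
python3 -m handwheel '[{"delta_pos":[0.25,0.9,0],"dr":[0,0,8.2]},{"delta_pos":[0.25,0.9,0],"dr":[0,0,8.2]},{"delta_pos":[0.25,0.9,0],"dr":[0,0,8.2]},{"delta_pos":[0.25,0.9,0],"dr":[0,0,8.2]},{"delta_pos":[0.25,0.9,0],"dr":[0,0,8.2]},{"delta_pos":[0.25,0.9,0],"dr":[0,0,8.2]},{"delta_pos":[0.25,0.9,0],"dr":[0,0,8.2]},{"delta_pos":[0.25,0.9,0],"dr":[0,0,8.2]},{"delta_pos":[0.25,0.9,0],"dr":[0,0,8.2]},{"delta_pos":[0.25,0.9,0],"dr":[0,0,8.2]}]'; python3 -m handwheel '[{"delta_pos":[0.25,0.9,0],"dr":[0,0,8.2]},{"delta_pos":[0.25,0.9,0],"dr":[0,0,8.2]},{"delta_pos":[0.25,0.9,0],"dr":[0,0,8.2]},{"delta_pos":[0.25,0.9,0],"dr":[0,0,8.2]},{"delta_pos":[0.25,0.9,0],"dr":[0,0,8.2]},{"delta_pos":[0.25,0.9,0],"dr":[0,0,8.2]},{"delta_pos":[0.0,0,0],"dr":[0,0,8.2]},{"delta_pos":[0,0,0],"dr":[0,0,0]},{"delta_pos":[0,0,0],"dr":[0,0,0]}]'
python3 - <<'E'
from h import *
s=get_state();print(s['q'],s['ee_rot'])
save("wrist","pics/w1.png");c=calibration("wrist")
E=np.array(c["extrinsics"]);print((-E[:3,:3].T@E[:3,3]).round(3),E[:3,:3].round(2).tolist())
E
```

```text
t: 2.85
eef_pos: [0.4935, -0.0604, 0.2459]
ee_rot: [-3.141, 0.001, -2.565]
force: [1.6, 0.2, -0.2]
width: 0.0873
gripper_force: 0.0
t: 3.75
eef_pos: [0.5381, 0.1003, 0.2456]
ee_rot: [3.141, -0.0, -1.574]
force: [-0.2, -1.0, -1.1]
width: 0.0879
gripper_force: 0.0
[ 5.42292196e-01  1.49229116e-01 -2.70962733e-01  2.71336124e-05
 -1.15074329e+00 -5.45304593e-01] [ 3.14148682e+00 -9.31781576e-05 -1.57379765e+00]
[0.537 0.016 0.385] [[-1.0, 0.0, 0.0], [0.0, 0.95, 0.31], [0.0, 0.31, -0.95]]
```

View pics/w1.png

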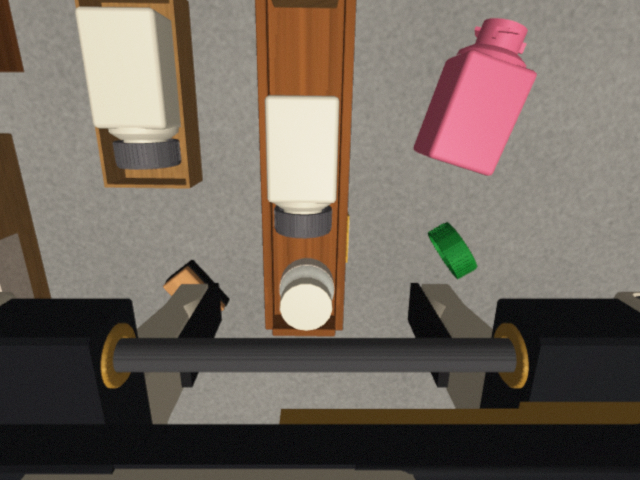

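The wrist view shows the bottle centred in the tray: body at columns 267–338, rows 97–205, and cap near (302,220). The jar is at (306,300). Next I tilt the tool and read off the wrist kinematics.

```bash
python3 -m handwheel '[{"delta_pos":[0.1,0.1,0],"dr":[-7.5,0,0]},{"delta_pos":[0.1,0.3,0],"dr":[-7.5,0,0]},{"delta_pos":[0.1,0.3,0],"dr":[-7.5,0,0]},{"delta_pos":[0,0.5,0],"dr":[-7.5,0,0]},{"delta_pos":[0,0,0],"dr":[0,0,0]},{"delta_pos":[0,0,0],"dr":[0,0,0]}]'
cat > k.py <<'E'
from station import *
import numpy as np
from scipy.spatial.transform import Rotation as R
from scipy.optimize import least_squares
def rot(q,s4):
    b=q[1]-q[2]
    F=R.from_euler('ZY',[q[0],b])*R.from_euler('X',s4*q[3])*R.from_euler('Y',-q[4])*R.from_euler('X',-q[5])
    return F
s=get_state();q=s['q'];print("q",q.round(3))
T=R.from_euler('xyz',s['ee_rot']);print(T.as_matrix().round(3).tolist())
q0=np.array([.542292196,.149229116,-.270962733,0,-1.15074329,-.545304593])
C=rot(q0,1).inv()*R.from_euler('xyz',[3.14148682,0,-1.57379765])
for s4 in(1,-1): print(s4,((rot(q,s4)*C).inv()*T).magnitude())
a=T.as_matrix()[:,2];p=s['eef_pos'];t=np.tan(q[0])
# (py-L ay)=(px-L ax) t
L=(p[1]-t*p[0])/(a[1]-t*a[0]);print("L",L,"wrist",p-L*a)
E
python3 k.py
```

```text
t: 4.4
eef_pos: [0.547, 0.1369, 0.2445]
ee_rot: [3.14, -0.524, -1.57]
force: [-0.5, 0.3, 0.2]
width: 0.0876
gripper_force: 0.0
q [ 0.812  0.321 -0.299  0.359 -1.363 -0.96 ]
[[0.001, -1.0, -0.001], [-0.866, -0.0, -0.501], [0.501, 0.001, -0.866]]
1 0.7175294325797734
-1 7.396906504771489e-05
L 0.8817752808860525 wrist [0.54789236 0.57824755 1.00788774]
```

```bash
cat >> k.py <<'E'
D=[([-.92192938,.35933779,.0111431939,-2.96e-4,-1.22410618,-.288104549],[.23809534,-.63117168,.24470084]),
([-.299799115,.12492828,-.299248408,0,-1.14593,-2.13708173],[.4189,-.3302,.2459]),
(q0,[.5381,.1003,.2456]),(q,s['eef_pos'])]
def fk(q,x):
    l1,l2,d1,d2,z0,L=x
    b=q[1]-q[2]; Z=R.from_euler('Z',q[0]); F=Z*R.from_euler('Y',b); G=F*R.from_euler('X',-q[3]); H=G*R.from_euler('Y',-q[4])
    return Z.apply([l1*np.sin(q[1]),-d1,z0+l1*np.cos(q[1])])+F.apply([l2,0,0])+G.apply([0,-d2,0])+H.apply([L,0,0])
r=least_squares(lambda x:np.concatenate([fk(a,x)-b for a,b in D]),[.6,.46,.1,.1,.3,.3]);X=r.x
print(X.round(4),abs(r.fun).max())
lo=np.array([-3.07,-1.43,-1.02,-3.03,-3.05,-3.03]);hi=np.array([3.07,2.12,1.25,1.67,0,3.03])
def ik(p,Rt,g):
    f=lambda q:np.concatenate([(fk(q,X)-p)*3,((rot(q,-1)*C).inv()*Rt).as_rotvec()])
    best=least_squares(f,np.clip(g,lo+.01,hi-.01),bounds=(lo,hi));return best.x,best.cost
def down(y,t):  # yaw y deg, then world-x turn t deg
    return R.from_euler('x',t,degrees=True)*R.from_euler('xyz',[180,0,y],degrees=True)
if __name__=="__main__":
  for y in(-90,90):
   for th in(-30,):
    g=np.array(q); 
    if y==90: g[5]+=np.pi
    for t in range(-30,61,10):
      fr=(t+30)/90
      p=np.array([.548,.078*(1-fr)+.06*fr,.05+.12*np.sin(np.pi*fr)+.04*fr])
      g,c=ik(p,down(y,t),g); print(y,t,g.round(2),round(c,5))
E
python3 k.py
```

```text
q [ 0.812  0.321 -0.299  0.359 -1.363 -0.96 ]
[[0.001, -1.0, -0.001], [-0.866, -0.0, -0.501], [0.501, 0.001, -0.866]]
1 0.7175294325797734
-1 7.396906504771489e-05
L 0.8817752808860525 wrist [0.54789236 0.57824755 1.00788774]
[6.017e-01 4.636e-01 1.000e-04 1.917e-01 1.988e-01 3.590e-01] 2.6460793852267628e-05
-90 -30 [ 0.72  0.49 -0.59  0.49 -0.91 -1.11] 0.0
-90 -20 [ 0.66  0.37 -0.54  0.35 -0.91 -0.91] 0.0
-90 -10 [ 0.58  0.28 -0.46  0.18 -0.94 -0.7 ] 0.0
-90 0 [ 0.49  0.22 -0.37  0.   -0.98 -0.49] 0.0
-90 10 [ 0.36  0.2  -0.28 -0.19 -1.03 -0.27] 0.0
-90 20 [ 0.23  0.22 -0.21 -0.38 -1.09 -0.06] 0.0
-90 30 [ 0.09  0.27 -0.16 -0.57 -1.16  0.15] 0.0
-90 40 [-0.05  0.35 -0.14 -0.75 -1.24  0.36] 0.0
-90 50 [-0.17  0.46 -0.12 -0.89 -1.32  0.55] 0.0
-90 60 [-0.26  0.61 -0.09 -1.01 -1.42  0.73] 0.0
90 -30 [ 0.72  0.49 -0.59  0.49 -0.91  2.03] 0.0
90 -20 [ 0.66  0.37 -0.54  0.35 -0.91  2.23] 0.0
90 -10 [ 0.58  0.28 -0.46  0.18 -0.94  2.44] 0.0
90 0 [ 0.48  0.22 -0.37 -0.   -0.98  2.66] 0.0
90 10 [ 0.36  0.2  -0.28 -0.19 -1.03  2.87] 0.0
90 20 [ 0.25  0.21 -0.22 -0.36 -1.08  3.03] 0.0005
90 30 [ 0.21  0.22 -0.2  -0.45 -1.09  3.03] 0.01301
90 40 [ 0.17  0.24 -0.19 -0.54 -1.11  3.03] 0.04482
90 50 [ 0.12  0.29 -0.16 -0.64 -1.14  3.03] 0.09898
90 60 [ 0.05  0.38 -0.1  -0.73 -1.21  3.03] 0.17575
```

```bash
python3 -m handwheel '[{"delta_pos":[0.03,0.15,-0.86],"dr":[-2.5,0,0]},{"delta_pos":[0,0.15,-0.86],"dr":[-2.5,0,0]},{"delta_pos":[0,0.15,-0.86],"dr":[-2.5,0,0]},{"delta_pos":[0,0.15,-0.86],"dr":[-2.5,0,0]},{"delta_pos":[0,-0.51,-0.61],"dr":[0,0,0]},{"delta_pos":[0,-0.51,-0.61],"dr":[0,0,0]},{"delta_pos":[0,-0.51,-0.61],"dr":[0,0,0]},{"delta_pos":[0,0,0],"dr":[0,0,0]},{"delta_pos":[0,0,0],"dr":[0,0,0]}]'
python3 - <<'E'
from h import *
im=save("wrist","pics/w2.png")
E
```

```text
t: 5.3
eef_pos: [0.5487, 0.1077, 0.0884]
ee_rot: [-3.141, -0.697, -1.573]
force: [0.0, -0.3, -0.2]
width: 0.0877
gripper_force: 0.0
```

View pics/w2.png

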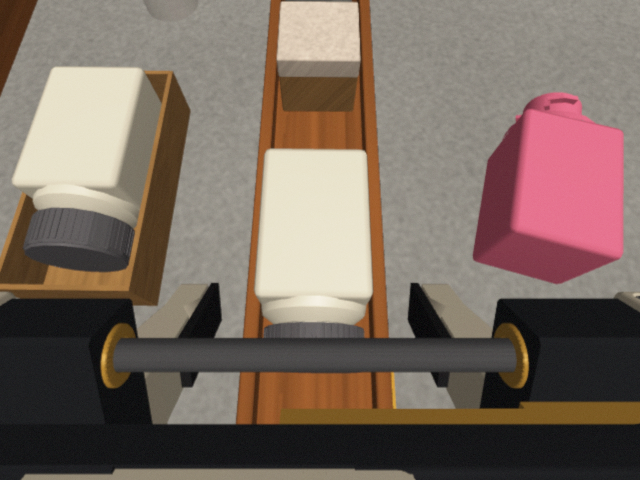

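The bottle body (258–372, centre 314) is centred between the fingers (218–410). Advancing and closing.

```bash
python3 -m handwheel '[{"delta_pos":[0,-0.33,-0.43],"dr":[0,0,0]},{"delta_pos":[0,-0.33,-0.43],"dr":[0,0,0]},{"delta_pos":[0,-0.33,-0.43],"dr":[0,0,0]},{"delta_pos":[0,0,0],"dr":[0,0,0]}]'; python3 -m handwheel '[{"delta_pos":[0,0,0],"dr":[0,0,0]},{"delta_pos":[0,0,0],"dr":[0,0,0]},{"delta_pos":[0,0,0],"dr":[0,0,0]},{"delta_pos":[0,0,0],"dr":[0,0,0]},{"delta_pos":[0,0,0],"dr":[0,0,0]}]' 1 50
```

```text
t: 5.75
eef_pos: [0.5479, 0.0781, 0.0488]
ee_rot: [3.14, -0.698, -1.571]
force: [0.4, 0.3, -0.1]
width: 0.0877
gripper_force: 0.0
t: 6.25
eef_pos: [0.5486, 0.0795, 0.0492]
ee_rot: [-3.142, -0.698, -1.569]
force: [-1.0, 3.7, 3.6]
width: 0.0602
gripper_force: 50.0
```

```bash
python3 -m handwheel '[{"delta_pos":[0,0,0.4],"dr":[0,0,0]},{"delta_pos":[0,0,0.8],"dr":[0,0,0]},{"delta_pos":[0,0,1],"dr":[0,0,0]},{"delta_pos":[0,0,0.8],"dr":[0,0,0]},{"delta_pos":[0,-0.1,0],"dr":[7.5,0,0]},{"delta_pos":[0,-0.1,0],"dr":[7.5,0,0]},{"delta_pos":[0,-0.1,0],"dr":[7.5,0,0]},{"delta_pos":[0,-0.1,0],"dr":[7.5,0,0]},{"delta_pos":[0,-0.1,0],"dr":[7.5,0,0]},{"delta_pos":[0,-0.1,0],"dr":[7.5,0,0]}]';python3 -m handwheel '[{"delta_pos":[0,-0.1,0],"dr":[7.5,0,0]},{"delta_pos":[0,-0.1,0],"dr":[7.5,0,0]},{"delta_pos":[0,-0.1,0],"dr":[7.5,0,0]},{"delta_pos":[0,-0.1,0],"dr":[7.5,0,0]},{"delta_pos":[0,-0.1,0],"dr":[7.5,0,0]},{"delta_pos":[0,-0.1,0],"dr":[7.5,0,0]},{"delta_pos":[0,0,0],"dr":[0,0,0]},{"delta_pos":[0,0,0],"dr":[0,0,0]}]'
python3 - <<'E'
from h import *
s=get_state();print(s['q'].round(2))
from scipy.spatial.transform import Rotation as R
print(R.from_euler('xyz',s['ee_rot']).as_matrix().round(3).tolist())
a=save("scene","pics/x.png")[150:330,230:470]
cv2.imwrite("pics/s2.png",cv2.cvtColor(cv2.resize(a,(800,600)),cv2.COLOR_RGB2BGR))
E
```

```text
t: 7.25
eef_pos: [0.5478, 0.0614, 0.1401]
ee_rot: [-3.139, 0.093, -1.568]
force: [0.1, -1.2, -3.3]
width: 0.0595
gripper_force: 49.9
t: 8.05
eef_pos: [0.5481, 0.0416, 0.138]
ee_rot: [3.14, 0.872, -1.573]
force: [0.8, 0.1, -1.8]
width: 0.0598
gripper_force: 49.9
[-0.2   0.46 -0.1  -0.88 -1.36  0.55]
[[-0.001, -1.0, 0.0], [-0.643, 0.001, 0.766], [-0.766, 0.001, -0.643]]
```

View pics/s2.png

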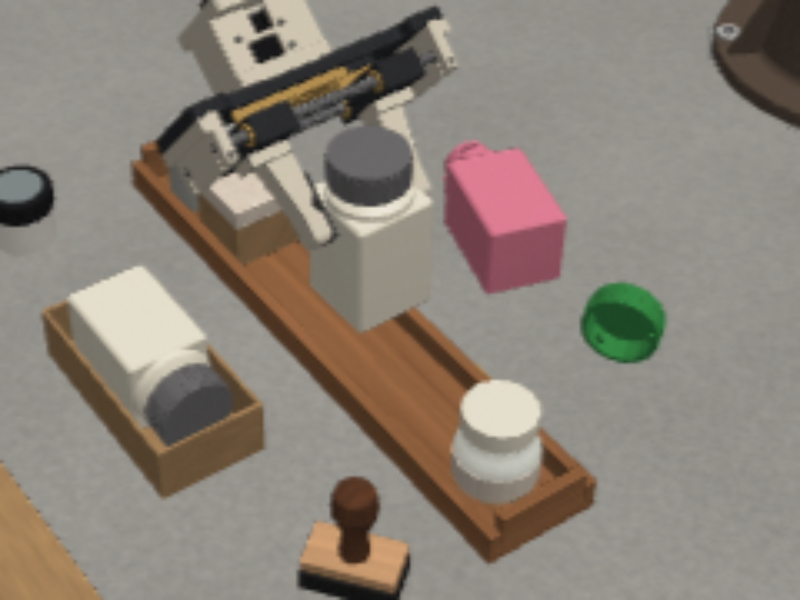

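The bottle is upright in the gripper (crop 370,240) with its cap on, above the tray and clear of the slide carton (240,210) and the jar (500,440). Lowering.

```bash
python3 -m handwheel '[{"delta_pos":[-0.03,0,-0.3],"dr":[0,0,0]},{"delta_pos":[0,0,-0.5],"dr":[0,0,0]},{"delta_pos":[0,0,-0.5],"dr":[0,0,0]},{"delta_pos":[0,0,-0.3],"dr":[0,0,0]},{"delta_pos":[0,0,-0.1],"dr":[0,0,0]},{"delta_pos":[0,0,0],"dr":[0,0,0]}]';python3 -m handwheel '[{"delta_pos":[0,0,-0.06],"dr":[0,0,0]},{"delta_pos":[0,0,-0.06],"dr":[0,0,0]},{"delta_pos":[0,0,0],"dr":[0,0,0]}]'
```

```text
t: 8.7
eef_pos: [0.547, 0.0431, 0.0869]
ee_rot: [3.141, 0.873, -1.57]
force: [-0.1, 0.1, -2.4]
width: 0.0601
gripper_force: 49.9
t: 9.0
eef_pos: [0.5474, 0.0428, 0.0843]
ee_rot: [-3.139, 0.873, -1.568]
force: [-0.3, -0.1, -2.2]
width: 0.0599
gripper_force: 49.9
```

```bash
python3 -m handwheel '[{"delta_pos":[0,0,-0.05],"dr":[0,0,0]},{"delta_pos":[0,0,-0.04],"dr":[0,0,0]},{"delta_pos":[0,0,0],"dr":[0,0,0]}]';python3 -m handwheel '[{"delta_pos":[0,0,-0.03],"dr":[0,0,0]},{"delta_pos":[0,0,0],"dr":[0,0,0]}]'
```

```text
t: 9.3
eef_pos: [0.5474, 0.0427, 0.0823]
ee_rot: [-3.139, 0.873, -1.567]
force: [-1.8, -1.9, 4.8]
width: 0.0596
gripper_force: 50.0
t: 9.5
eef_pos: [0.5474, 0.0427, 0.0823]
ee_rot: [-3.138, 0.874, -1.566]
force: [-3.4, -4.1, 10.9]
width: 0.0597
gripper_force: 50.0
```

```bash
python3 -m handwheel '[{"delta_pos":[0,0,0.03],"dr":[0,0,0]},{"delta_pos":[0,0,0],"dr":[0,0,0]},{"delta_pos":[0,0,0],"dr":[0,0,0]}]'; python3 -m handwheel '[{"delta_pos":[0,0,0],"dr":[0,0,0]},{"delta_pos":[0,0,0],"dr":[0,0,0]},{"delta_pos":[0,0,0],"dr":[0,0,0]},{"delta_pos":[0,0,0],"dr":[0,0,0]},{"delta_pos":[0,0,0],"dr":[0,0,0]}]' -1
python3 - <<'E'
from h import *
obs={"bottle_1_mid":[], "cap_1_mid":[]}
for n in("scene","top"):
    save(n,"pics/r_%s.png"%n);c=calibration(n)
    for q in obs:
        for r in mark_of(n,q)[:4]: print(n,q,np.round(r["location"],1),round(r["conf"],2),ray(c,r["location"],.066 if q[0]=="b" else .116).round(3))
E
```

```text
t: 9.8
eef_pos: [0.5474, 0.0428, 0.0823]
ee_rot: [-3.138, 0.873, -1.567]
force: [-1.2, -3.2, 7.2]
width: 0.06
gripper_force: 50.0
t: 10.3
eef_pos: [0.5472, 0.043, 0.0813]
ee_rot: [-3.141, 0.873, -1.569]
force: [0.4, 0.0, 0.6]
width: 0.0869
gripper_force: 0.0
scene bottle_1_mid [376.5 212.1] 0.96 [0.427 0.033 0.066]
scene bottle_1_mid [338.9 234.6] 0.76 [0.546 0.045 0.066]
scene cap_1_mid [341.9 219.7] 0.79 [0.545 0.054 0.116]
scene cap_1_mid [419.7 245.2] 0.58 [0.462 0.211 0.116]
top bottle_1_mid [303.7 236.4] 0.71 [0.553 0.057 0.066]
top bottle_1_mid [324.  294.7] 0.66 [0.404 0.006 0.066]
top cap_1_mid [304.9 233.8] 0.92 [0.555 0.053 0.116]
top cap_1_mid [271.  299.7] 0.65 [0.394 0.135 0.116]
```

```bash
python3 -m handwheel '[{"delta_pos":[0,-0.4,0.5],"dr":[0,0,0]},{"delta_pos":[0,-0.6,0.8],"dr":[0,0,0]},{"delta_pos":[0,-0.6,0.8],"dr":[0,0,0]},{"delta_pos":[0,-0.6,0.8],"dr":[0,0,0]},{"delta_pos":[0,0.3,0.8],"dr":[-8.4,0,0]},{"delta_pos":[0,0.4,0.4],"dr":[-8.4,0,0]},{"delta_pos":[0,0.5,0],"dr":[-8.4,0,0]},{"delta_pos":[0,0.5,0],"dr":[-8.4,0,0]},{"delta_pos":[0,0.5,0],"dr":[-8.4,0,0]},{"delta_pos":[0,0.42,0],"dr":[-8,0,0]}]'; python3 -m handwheel '[{"delta_pos":[0,0,0],"dr":[0,0,0]},{"delta_pos":[0,0,0],"dr":[0,0,0]}]'
python3 - <<'E'
from h import *
s=get_state();print(s['q'].round(2),s['moment'].round(3))
c=calibration("wrist");save("wrist","pics/w3.png")
for q,z in(("cap_1_mid",.116),("bottle_1_mid",.066)):
    for r in mark_of("wrist",q)[:3]: print(q,np.round(r["location"],1),round(r["conf"],2),ray(c,r["location"],z).round(4))
E
```

```text
t: 11.6
eef_pos: [0.5484, 0.0563, 0.2078]
ee_rot: [-3.135, -0.004, -1.57]
force: [1.3, -1.2, -0.9]
width: 0.0872
gripper_force: 0.0
t: 11.8
eef_pos: [0.5468, 0.0569, 0.2052]
ee_rot: [-3.141, 0.001, -1.566]
force: [-0.4, -0.9, 0.1]
width: 0.0879
gripper_force: 0.0
[ 0.46  0.18 -0.32 -0.   -1.06 -0.45] [-0.029  0.149  0.065]
cap_1_mid [315.  247.9] 0.79 [0.5461 0.0561 0.116 ]
cap_1_mid [471.1 307.4] 0.76 [0.4403 0.0985 0.116 ]
bottle_1_mid [501.2 152. ] 0.82 [4.118e-01 2.000e-04 6.600e-02]
```

View pics/w3.png

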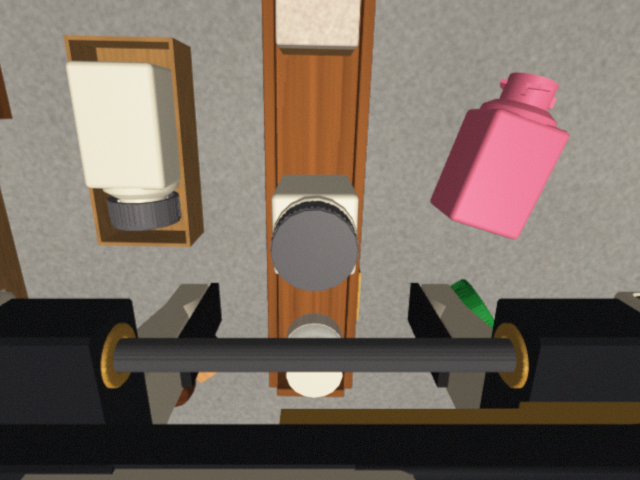

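The bottle stands in the tray with its cap at (315,247), centred between the fingers. Lowering onto the cap, then gripping.

```bash
python3 -m handwheel '[{"delta_pos":[0,-0.02,-0.5],"dr":[0,0,0]},{"delta_pos":[0,0,-0.7],"dr":[0,0,0]},{"delta_pos":[0,0,-0.7],"dr":[0,0,0]},{"delta_pos":[0,0,-0.5],"dr":[0,0,0]},{"delta_pos":[0,0,-0.2],"dr":[0,0,0]},{"delta_pos":[0,0,0],"dr":[0,0,0]}]'; python3 -m handwheel '[{"delta_pos":[0,0,0],"dr":[0,0,0]},{"delta_pos":[0,0,0],"dr":[0,0,0]},{"delta_pos":[0,0,0],"dr":[0,0,0]},{"delta_pos":[0,0,0],"dr":[0,0,0]},{"delta_pos":[0,0,0],"dr":[0,0,0]},{"delta_pos":[0,0,0],"dr":[0,0,0]}]' 1 30; python3 -c "from station import *;print(get_state()['moment'])"
```

```text
t: 12.55
eef_pos: [0.5472, 0.0532, 0.1259]
ee_rot: [3.14, -0.0, -1.572]
force: [-0.4, -1.1, 0.7]
width: 0.0877
gripper_force: 0.0
t: 13.15
eef_pos: [0.5473, 0.055, 0.1268]
ee_rot: [-3.141, 0.0, -1.569]
force: [-1.9, 0.5, 3.2]
width: 0.0531
gripper_force: 30.0
[0.13890121 0.50100808 0.00190398]
```

```bash
for i in 1 2 3; do python3 -m handwheel '[{"delta_pos":[0,0,0],"dr":[0,0,3]},{"delta_pos":[0,0,0],"dr":[0,0,2]},{"delta_pos":[0,0,0],"dr":[0,0,0]}]' | grep -E "rot|force"; python3 -c "from station import *;print(get_state()['moment'])"; done
```

```text
ee_rot: [-3.141, 0.0, -1.481]
force: [0.6, 0.9, 2.6]
gripper_force: 30.0
[0.27639871 0.22079682 0.05122158]
ee_rot: [-3.141, 0.0, -1.395]
force: [-0.5, 1.0, 2.9]
gripper_force: 30.0
[ 0.31915759  0.22456127 -0.04087904]
ee_rot: [-3.141, -0.0, -1.309]
force: [-0.3, 0.6, 3.8]
gripper_force: 30.0
[0.31764578 0.31692332 0.0159478 ]
```

```bash
for i in 1 2 3; do python3 -m handwheel '[{"delta_pos":[0,0,0],"dr":[0,0,3]},{"delta_pos":[0,0,0],"dr":[0,0,2]},{"delta_pos":[0,0,0],"dr":[0,0,0]}]' | grep -E "rot|force"; python3 -c "from station import *;print(get_state()['moment'])"; done
```

```text
ee_rot: [-3.141, 0.0, -1.222]
force: [-0.3, -0.0, 4.5]
gripper_force: 30.0
[0.54107739 0.27350582 0.05066497]
ee_rot: [-3.141, -0.0, -1.135]
force: [-0.7, 1.4, 6.1]
gripper_force: 30.0
[0.61001832 0.36856126 0.07038922]
ee_rot: [-3.141, -0.0, -1.048]
force: [0.2, 0.3, 5.1]
gripper_force: 30.0
[0.40249378 0.30650313 0.0045208 ]
```

```bash
for i in 1 2; do python3 -m handwheel '[{"delta_pos":[0,0,0.01],"dr":[0,0,4]},{"delta_pos":[0,0,0.01],"dr":[0,0,4]},{"delta_pos":[0,0,0.01],"dr":[0,0,4]},{"delta_pos":[0,0,0],"dr":[0,0,4]},{"delta_pos":[0,0,0],"dr":[0,0,4]},{"delta_pos":[0,0,0],"dr":[0,0,0]}]' | grep -E "pos|rot|force"; python3 -c "from station import *;print(get_state()['moment'])"; done; python3 - <<'E'
from h import *
a=save("scene","pics/x.png")[180:290,290:430]
b=save("wrist","pics/y.png")
o=np.hstack([cv2.resize(a,(400,314)),cv2.resize(b,(400,314))])
cv2.imwrite("pics/m1.png",cv2.cvtColor(o,cv2.COLOR_RGB2BGR))
E
```

```text
eef_pos: [0.5467, 0.0546, 0.1268]
ee_rot: [3.14, 0.001, -0.699]
force: [0.2, 0.2, 0.2]
gripper_force: 30.0
[0.016892   0.19232688 0.00441522]
eef_pos: [0.5468, 0.0547, 0.1278]
ee_rot: [3.141, 0.001, -0.35]
force: [-0.2, 0.5, -0.4]
gripper_force: 30.0
[-0.04576275  0.21875296  0.05753565]
```

View pics/m1.png

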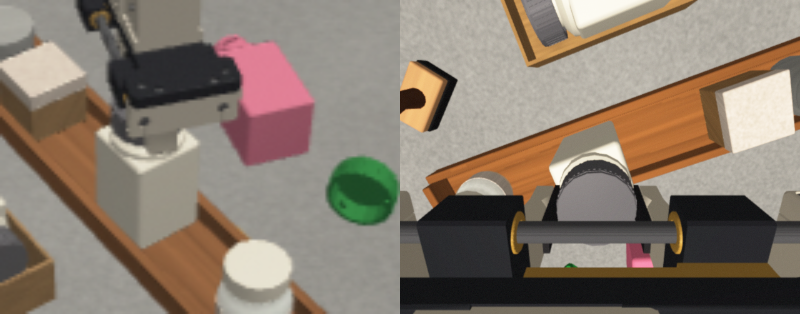

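The bottle stands square in the tray (left view, 148,180) while the cap has turned about 70° with the jaws, at low torque. So counter-clockwise loosens it. A few more degrees, then a gentle lift.

```bash
python3 -m handwheel '[{"delta_pos":[0,0,0],"dr":[0,0,4]},{"delta_pos":[0,0,0],"dr":[0,0,0]},{"delta_pos":[0,0,0.05],"dr":[0,0,0]},{"delta_pos":[0,0,0.05],"dr":[0,0,0]},{"delta_pos":[0,0,0],"dr":[0,0,0]}]'; python3 -m handwheel '[{"delta_pos":[0,0,0.07],"dr":[0,0,0]},{"delta_pos":[0,0,0.07],"dr":[0,0,0]},{"delta_pos":[0,0,0],"dr":[0,0,0]}]' | grep -E "pos|force|width"
```

```text
t: 16.75
eef_pos: [0.5473, 0.0549, 0.1315]
ee_rot: [-3.141, -0.0, -0.279]
force: [-0.1, -0.3, -0.6]
width: 0.0539
gripper_force: 30.0
eef_pos: [0.5474, 0.0549, 0.1358]
force: [-0.1, -0.0, -0.5]
width: 0.0537
gripper_force: 30.0
```

```bash
python3 -m handwheel '[{"delta_pos":[0,0,0.2],"dr":[0,0,0]},{"delta_pos":[0,0,0.4],"dr":[0,0,0]},{"delta_pos":[0,0,0.6],"dr":[0,0,0]},{"delta_pos":[0,0,0.6],"dr":[0,0,0]},{"delta_pos":[0,0,0.5],"dr":[0,0,0]},{"delta_pos":[0,0,0.3],"dr":[0,0,0]},{"delta_pos":[0,0,0],"dr":[0,0,0]},{"delta_pos":[0,0,0],"dr":[0,0,0]},{"delta_pos":[0,0,0],"dr":[0,0,0]},{"delta_pos":[0,0,0],"dr":[0,0,0]}]'; python3 - <<'E'
from h import *
a=save("scene","pics/x.png")[120:320,240:440]
b=save("wrist","pics/y.png")
o=np.hstack([cv2.resize(a,(400,400)),cv2.resize(b,(400,400))])
cv2.imwrite("pics/m2.png",cv2.cvtColor(o,cv2.COLOR_RGB2BGR))
E
```

```text
t: 18.05
eef_pos: [0.5469, 0.0547, 0.2126]
ee_rot: [3.141, 0.001, -0.278]
force: [-0.3, -0.5, -0.0]
width: 0.0533
gripper_force: 30.0
```

View pics/m2.png

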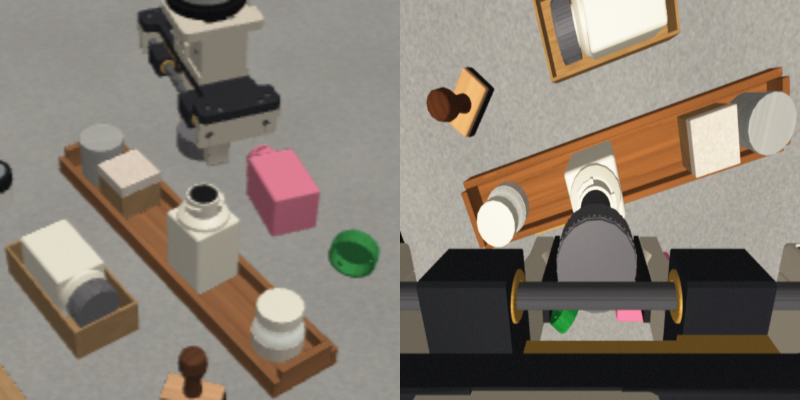

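The open bottle (left view, 203,190) stands in the tray. The cap is held level above it, and the neighbours and the spare are where they were. Handing in.

```bash
python3 -c "from station import *;print(job_done())"
```

```text
the job is handed in; nothing more can be done
None
```

I stood the fallen bottle upright in the tray and unscrewed its cap counter-clockwise (right-hand thread); at hand-in, at about 18 s, the cap was held level about 85 mm above the open bottle, with the neighbours and the spare looking undisturbed in the last picture; the hand-in returned no verdict.

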